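# Clamp a watch case ring in the keyed case vise

## Robot

A 6-joint arm with a two-finger parallel gripper is mounted at the origin on a cart in front of the work surface, level with it; the furniture and walls round the work are solid. World frame = base frame: x ahead of the robot, y to its left, z up, the work surface at z = 0. Lengths are in m, angles in degrees, forces in N, time in s.
With the tool pointing down it reaches from about 0.325 to 0.9 m from the base axis. Payload 6.1 kg.
Tool frame: the origin (TCP) lies midway between the tips of the shut fingers; the grasp point (between the pads) lies 19 mm behind it; z points along the fingers, y is the line along which they close (so a half turn about z gives the same grasp; the last joint's range is limited). The gripper opens to 85 mm and grips with 20 to 120 N. Pads are 22 mm wide; open, the fingers measure 114 mm over their backs; the gripper's body (76 mm by 85 mm) begins 54 mm behind the grasp point. The pads swing forward as they close: fully open they stand 13 mm farther back than shut.
Start: joints at [-70.365, 12.628, 87.462, -0, 79.91, -7.225], TCP at [0.282, -0.558, 0.231] pointing down, gripper open.
Joint ranges: [-170.65, 170.65], [-52.31, 119.04], [5.05, 147.46], [-71.25, 251.25], [11.57, 151.72], [-153.62, 153.62]. Speed limits (degrees/s): [147.25, 147.25, 172.46, 180, 180, 180].

## Interface

Orientations are given as [roll, pitch, yaw] about the fixed x, y, z axes, in that order (R = Rz(yaw) Ry(pitch) Rx(roll)).
In Python, from station import env gives the robot as it stands. The module is installed in compiled form; this text tells all that it offers. Calls block until the motion is done:
- env.reach(position, orientation): joint-space move of the TCP to a pose.
- env.move_l(position, frame=None, feed=0.15): straight line of the TCP; frame=None keeps the orientation; feed is the mean speed in m/s.
- env.move_j(angles): joint-space move.
- env.release() and env.grasp(f_grip=None): open the fingers fully, or close them until they stop; f_grip is the grip in N (None keeps the last).
- env.wait(seconds).
- env.solve_ik(position, orientation): joint angles nearest the present ones, or None.
- env.sense(): the state.
- env.get_image(name): name is "scene" or "top" or "wrist"; returns the picture (420x560x3 uint8, red, green, blue); there is no depth.
- env.calibration(name): a dict with "fx", "fy", "cx", "cy" (pixels), "distortion" ([k1, k2, p1, p2, k3] as OpenCV has them; the pictures are not rectified), "cam_to_world" (4x4, takes a point from camera to world coordinates); the wrist camera has in their place "T_tool_cam" (4x4, takes a point from camera to tool coordinates, whose origin is the TCP and whose axes are the flange's). Camera axes: x right, y up, looking along -z (the intrinsics and any distortion apply to the point x, -y, -z); pixel columns grow to the right and rows downward; lengths in m; the calibration is good to about 2 mm. A picture is of the moment at which its call begins: read the wrist's pose just before it. calibration takes no time and is no camera call.
A pose or a line that the arm cannot do raises env.IKError and nothing moves.
- env.hand_in(): hands the job in; it is judged then, once.
Trained networks look in the newest picture that a camera, given by its name, has taken for a name from the list of things; names that differ only in an ending like _2 or _b are one class to them, and where a whole thing is asked for, a point or a joint stands for the part that bears it (a point fixed in the world has none). Each returns a list of dicts, best first, with "score" (0 to 1); they miss things now and then, are a little off and sometimes report something else, mostly with a low value. They report only what shows in the picture. A call takes as long as a camera call. They do not tell look-alikes from the thing itself.
- env.find_in(camera, query): "position" ([x, y, z] in m, in world coordinates, good to about 4 mm: the middle of the surface that is visible of it).
- env.trace(camera, query): "mask" (420x560 bool, what is visible of it).
- env.landmark_of(camera, query): "position" ([x, y, z] in m, in world coordinates, good to about 4 mm: a listed point, or the origin of a listed thing).
The state is a dict: "time": time; "joint_pos": joint angles; "joint_velocities": joint speeds; "joint_efforts": joint torques, N m; "tcp_pos": TCP position; "tool_rot": TCP orientation; "force": force on the tool from outside, world axes, zero at the start; "moment": the same for the moment, N m; "gripper_width": finger opening in m; "gripper_force": force on a finger pad.
Only numpy, scipy, OpenCV 4.12 (cv2) and the standard library are available. Lean on these libraries where they do the work, as an engineer would, in place of code of your own. Each camera call takes 0.05 s, during which the arm holds its last target. There are 200 camera calls.

## Task

Lift the square key out of its wooden block, feel it gently into the recessed square socket of the case vise until it is well down, and turn it clockwise until the jaw holds the watch case ring firmly - snug, but not hard enough to mark the ring. Then draw the key out and stand it upright in its hole in the block again, all the way down, and leave the other things on the bench where they are.

Things in the scene. Friction and masses are not known exactly. Their poses are not given: they have to be found in the camera images.
- square_key: Loose steel key, 67 mm long, 60 g; origin at the centre of its lower end, z up along it. Square shank 12 x 12 mm, 17 mm long, sides parallel to the key's x and y, lowest 3 mm tapered to 8 x 8; flange 27 mm across at 17 to 21 mm; stem 14 mm across to 41 mm; flat wing at 41 to 67 mm, 32 mm wide along x, 10 mm thick along y: hold it there
- key_tip (a point): centre of the lower end of the key's square shank (the key's origin)
- case_vise: Dark steel vise fixed to the bench, base 160 x 78 mm, 10 mm thick; on 2 mm feet; origin at the centre of the base's underside, x along its length towards the V stop, z up. The grey housing (48 x 62 mm, top 42 mm above the origin) at its -x end holds the key socket in a steel spindle; jaw, ring and V stop (up to 46 mm high) lie on its +x side between two rods
- socket_mouth (a point): Middle of the socket's mouth, 2 mm below the housing's top in a round well 30 mm across; z up. The socket is a vertical square hole 13 x 13 mm, 12 mm deep. Its sides stand up to 0.35 rad either way from the vise's x and y (this point does not turn with it): find the angle by eye or by feel. The key enters up to about 0.08 rad off, and has that play for turning
- soft_jaw: Dark pad, 36 mm wide, 20 mm high, on springs (7 N per mm) before the jaw; origin at the foot of its front face. The spindle turned clockwise from above drives it 8 mm per rad to the vise's +x, and stays where left. It resists turning with 0.21 N m while free; once the jaw bites, each 0.1 rad adds 5.6 N on the ring and 0.045 N m. Snug is 8 to 20 N; 25 N marks the ring
- case_ring: Gold-toned watch case ring, 29 mm across, 19 mm high, standing loose on the vise's base between soft jaw and V stop; origin at the centre of its underside. The jaw first pushes it home into the V, then bites: 0.1 to 1.2 rad of turning (plus the key's play), depending on where the stop was set and locked
- key_block: Wooden block fixed to the bench, 48 x 78 mm, 26 mm high, on a 2 mm rubber foot, with one wide and two narrow holes; origin at the centre of the wood's underside
- block_hole (a point): Middle of the mouth of the block's wide hole, in its top face: round, 20 mm across, 21 mm deep. The key stands here, its flange on the block's top, its lower end 17 mm below this point
- oil_stand: black stand of oil pots with three dip oilers, 46 x 86 mm, 78 mm high, loose bystander; origin under its centre
- parts_tin: round tin, 39 mm across, 22 mm high, loose bystander; origin under its centre
- screwdriver: watch screwdriver lying, 92 mm long, loose bystander; origin under its centre
- steel_loupe: steel loupe, 24 mm across, 25 mm high, loose bystander; origin under its centre
- watch_movement: bare watch movement, 26 mm across, 6 mm high, loose bystander; origin under its centre
- strap: half of a leather strap, 79 x 18 mm, loose bystander; origin under its centre
Not all that is in view belongs to the job. Leave any blue or pink look-alike of the square_key alone.

How it is judged:
By the outcome, as a careful person would: the job done as asked, in the order asked, and still so for the second after the job is handed in, with the robot touching nothing.
It also fails if it takes over 64 s, if anything falls off the work surface, if the arm or the gripper's body presses on something with over 40 N, if the wrist force passes 120 N, or if a joint passes its speed limit or range.

## Working session

There is one attempt and no reset: what is moved stays moved. The work goes in short steps, each a Python script; the robot and the scene stay as the last script left them, time stands still between calls to the robot, and variables do not carry over. Pictures are saved under pics/ and viewed, at most 10 in all, crops included, and the job is handed in when it is done.

```bash
mkdir -p pics
python3 - <<'E'
from station import env
import cv2,numpy as np
ims=[]
for c in ("scene","top"):
    im=env.get_image(c); cv2.imwrite(f"pics/{c}0.png",im[:,:,::-1])
    for q in ("square_key","case_vise","socket_mouth","block_hole","key_block","key_tip","case_ring","soft_jaw","oil_stand"):
        r=env.landmark_of(c,q)
        print(c,q,[(np.round(d["position"],3).tolist(),round(d["score"],2)) for d in r[:4]])
s=env.sense();print(s["time"],s["tcp_pos"],s["tool_rot"],s["force"],s["gripper_width"])
for c in ("scene","top","wrist"):print(env.calibration(c))
E
```

```text
scene square_key [([0.448, 0.394, 0.013], 0.88), ([0.354, 0.373, 0.004], 0.73), ([0.51, 0.491, 0.003], 0.7)]
scene case_vise [([0.516, 0.127, -0.001], 0.71)]
scene socket_mouth [([0.463, 0.123, 0.044], 0.97)]
scene block_hole [([0.45, 0.39, 0.026], 0.63)]
scene key_block [([0.45, 0.381, 0.002], 0.69)]
scene key_tip [([0.357, 0.375, -0.0], 0.72), ([0.51, 0.492, 0.005], 0.66), ([0.449, 0.39, 0.013], 0.56)]
scene case_ring [([0.534, 0.127, 0.012], 0.43)]
scene soft_jaw [([0.511, 0.126, 0.009], 0.45), ([0.618, 0.347, 0.0], 0.45), ([0.637, 0.425, -0.003], 0.32)]
scene oil_stand []
top square_key [([0.36, 0.374, 0.002], 0.6), ([0.454, 0.391, 0.011], 0.54), ([0.504, 0.495, 0.0], 0.54)]
top case_vise [([0.523, 0.126, 0.005], 0.57)]
top socket_mouth [([0.471, 0.128, 0.038], 0.82), ([0.632, 0.426, -0.0], 0.71)]
top block_hole [([0.451, 0.385, 0.029], 0.6)]
top key_block [([0.452, 0.374, 0.003], 0.76)]
top key_tip [([0.505, 0.492, 0.001], 0.58), ([0.358, 0.374, -0.001], 0.54), ([0.448, 0.393, 0.009], 0.53), ([0.518, 0.122, 0.002], 0.27)]
top case_ring [([0.534, 0.128, 0.009], 0.47)]
top soft_ja
[... 1092 characters left out ...]
[ 5.69421331e-04,  1.02340081e-01,  9.94749307e-01,
         8.87282344e-01],
       [ 0.00000000e+00,  0.00000000e+00,  0.00000000e+00,
         1.00000000e+00]])}
{'fx': 319.0044970783729, 'fy': 319.0044970783729, 'cx': 281.1042341682807, 'cy': 200.53124211593558, 'distortion': array([0.0096162, 0.       , 0.       , 0.       , 0.       ]), 'T_tool_cam': array([[ 2.47027368e-03,  9.58764781e-01,  2.84190064e-01,
         7.17225773e-02],
       [ 9.99996863e-01, -2.48600155e-03, -3.05342137e-04,
         1.23427173e-04],
       [ 4.13745654e-04,  2.84189927e-01, -9.58767915e-01,
        -1.41516174e-01],
       [ 0.00000000e+00,  0.00000000e+00,  0.00000000e+00,
         1.00000000e+00]])}
```

View pics/scene0.png

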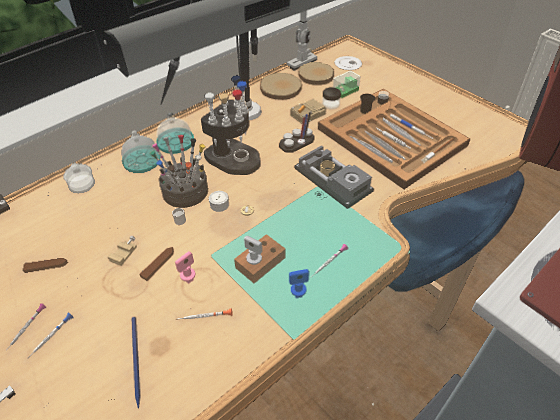

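View pics/top0.png

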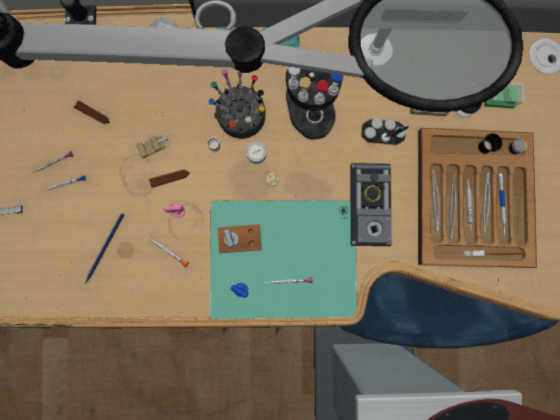

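The grey key standing in the wooden block at scene (254,247) / top (231,238) fits the description. The look-alikes are pink at (186,265) and blue at (299,282), so I leave those alone. Next are close wrist looks at the vise and then at the key.

```bash
cat > h.py <<'E'
from station import env
import cv2,numpy as np
from scipy.spatial.transform import Rotation as R
def K(c):
    return np.array([[c["fx"],0,c["cx"]],[0,c["fy"],c["cy"]],[0,0,1.]])
def shot(name,fn):
    s=env.sense(); im=env.get_image(name); cv2.imwrite(f"pics/{fn}.png",im[:,:,::-1])
    c=env.calibration(name)
    if name=="wrist":
        T=np.eye(4);T[:3,:3]=R.from_euler("xyz",s["tool_rot"],degrees=True).as_matrix();T[:3,3]=s["tcp_pos"];T=T@c["T_tool_cam"]
    else: T=c["cam_to_world"]
    np.savez(f"pics/{fn}.npz",T=T,K=K(c),d=c["distortion"]); return im
def back(fn,px,z):
    a=np.load(f"pics/{fn}.npz"); u=cv2.undistortPoints(np.array(px,float).reshape(-1,1,2),a["K"],a["d"])[:,0]
    d=np.c_[u[:,0],-u[:,1],-np.ones(len(u))]@a["T"][:3,:3].T; o=a["T"][:3,3]
    return o+d*((z-o[2])/d[:,2])[:,None]
def st(m=""):
    s=env.sense(); print(m,"t%.2f"%s["time"],"p",np.round(s["tcp_pos"],4),"r",np.round(s["tool_rot"],2),"F",np.round(s["force"],1),"M",np.round(s["moment"],3),"w%.4f"%s["gripper_width"],"g%.1f"%s["gripper_force"]); return s
E
python3 - <<'E'
from h import *
env.reach([0.467,0.125,0.15],[180,0,90]); st()
shot("wrist","w1")
for q in ("socket_mouth","case_ring","case_vise","soft_jaw"): print(q,[(np.round(d["position"],4).tolist(),round(d["score"],2)) for d in env.landmark_of("wrist",q)[:2]])
env.reach([0.45,0.39,0.17],[180,0,90]); st()
shot("wrist","w2")
for q in ("square_key","block_hole","key_block"): print(q,[(np.round(d["position"],4).tolist(),round(d["score"],2)) for d in env.landmark_of("wrist",q)[:2]])
a=cv2.imread("pics/w1.png");b=cv2.imread("pics/w2.png")
cv2.imwrite("pics/w1c.png",cv2.resize(a[60:340,100:460],None,fx=2.1,fy=2.1));
E
```

```text
t3.52 p [0.4674 0.1244 0.1502] r [1.7998e+02 1.0000e-02 8.9930e+01] F [ 0.5 -0.8 -0.1] M [ 0.018 -0.012 -0.006] w0.0848 g0.0
socket_mouth [([0.4686, 0.1245, 0.0392], 0.73)]
case_ring [([0.5375, 0.1234, 0.0148], 0.6)]
case_vise [([0.5146, 0.122, 0.0012], 0.84)]
soft_jaw [([0.5078, 0.1249, 0.0155], 0.88)]
 t4.82 p [0.4502 0.389  0.1697] r [-1.7998e+02  6.0000e-02  8.9980e+01] F [ 0.6 -0.2 -0.3] M [-0.024 -0.017 -0.023] w0.0852 g0.0
square_key [([0.3596, 0.3738, 0.004], 0.93), ([0.4536, 0.3918, 0.0109], 0.83)]
block_hole [([0.4518, 0.3904, 0.0267], 0.79)]
key_block [([0.453, 0.3916, 0.0106], 0.28)]
```

View pics/w1c.png

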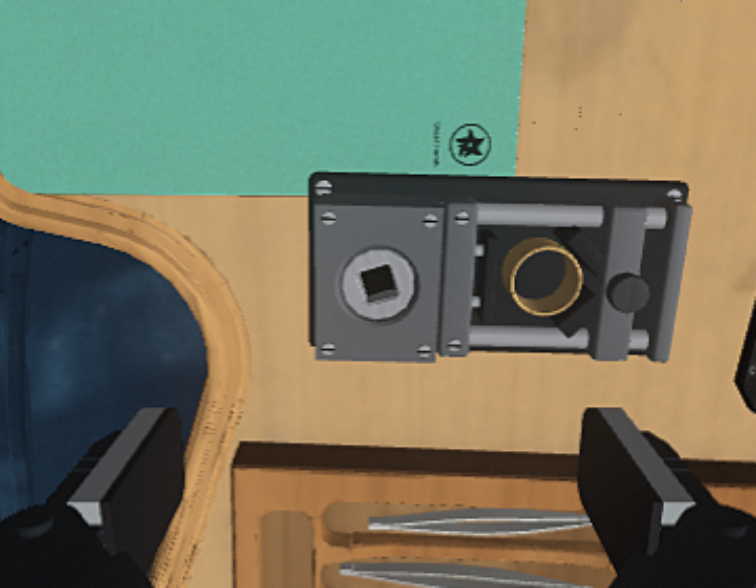

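View pics/w2.png

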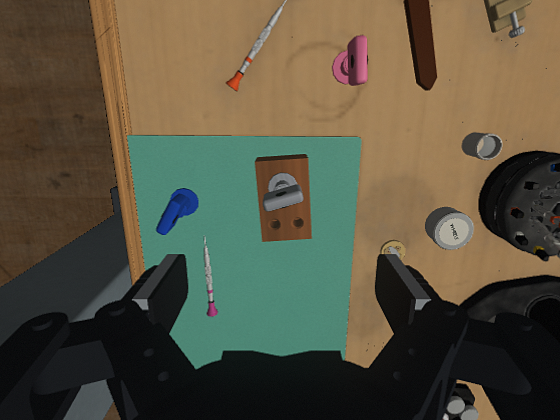

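w1c shows the vise, with the socket at crop (378,283), turned by about 10-15°. w2 shows the grey key in the block at (283,195), blue at (180,208) and pink at (355,60). Next I measure both angles from a zoomed crop.

Run:
```python
from h import *
a=cv2.imread("pics/w1.png");b=cv2.imread("pics/w2.png")
A=cv2.resize(a[170:220,255:305],None,fx=8,fy=8,interpolation=cv2.INTER_CUBIC)
B=cv2.resize(b[150:250,240:340],None,fx=4,fy=4,interpolation=cv2.INTER_CUBIC)
cv2.imwrite("pics/z.png",np.hstack([A,B]))
g=cv2.cvtColor(a,6)[180:208,266:296]
print(g[::2,::1])
```

```text
[[ 99 100  97  87  70  68  81  93 123 151 163 159 156 154 155 157 162 160
  156 157 147 119 104  82  48  62  86  98  98  96]
 [ 95  75  78 112 147 164 157 152 148 150 155 155 152 152 149 150 156 157
  153 148 148 152 158 154 130 100  52  48  77 100]
 [ 63  93 140 157 156 157 154 151 147 145 152 154 153 151 149 150 154 158
  158 154 147 148 147 147 145 159 166 130  69  52]
 [123 156 151 153 153 155 155 154 154 153 152 156 161 169 174 145  74  34
   30 101 154 150 149 146 145 145 154 163 132  65]
 [157 150 147 149 153 168 185 185 155  94  46  23  18  19  23  24  26  25
   21  24  97 158 154 148 147 146 145 155 166 147]
 [154 151 152 141 135 118   7  18  24  25  27  28  27  27  26  27  28  26
   27  19  47 121 161 153 146 145 145 147 152 165]
 [153 151 151 156 158 124  53  21  28  29  30  29  28  29  30  28  29  27
   27  24  32  94 151 160 154 146 147 144 147 166]
 [152 152 152 164 167 150 116  12  24  29  31  27  29  28  28  28  26  28
   28  26  19  40 117 162 155 150 145 145 146 159]
 [152 154 153 149 168 177 120  48  20  26  28  28  29  28  29  27  28  26
   26  26  22  37  81 134 159 150 147 145 147 160]
 [150 151 153 153 147 160 173 127  57  22  28  26  27  24  21  20  41  58
   69  95  78  70  74 115 149 151 148 147 145 158]
 [152 151 152 153 153 152 154 160 120  18  42  59  77  76  74  74  73  71
   68  67  65  65  58  92 141 149 147 148 153 141]
 [152 150 151 153 152 152 164 170 120  61  70  70  66  65  63  73  96 110
  109 101 105 113 128 159 154 146 146 154 142  85]
 [145 155 153 151 152 152 144 136 136 124 127 140 129 117 122 129 157 155
  154 154 152 149 152 155 151 148 152 141  83  39]
 [ 70 101 146 157 154 153 151 147 150 153 155 157 158 154 150 148 148 152
  153 150 148 148 150 154 160 164 148  85  45  52]]
```

View pics/z.png

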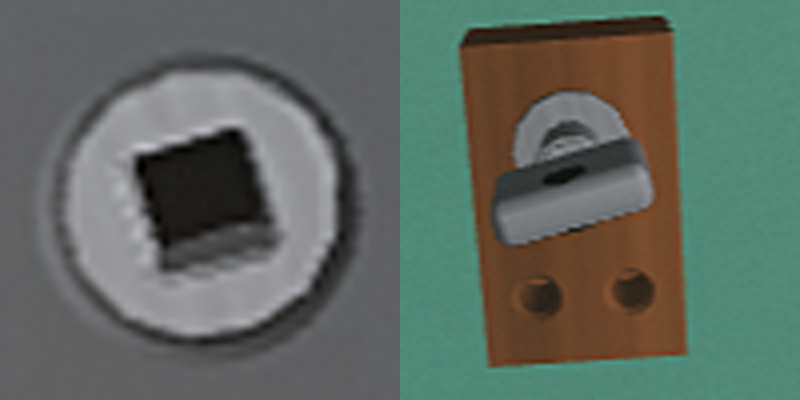

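Run:
```python
from h import *
sq=np.array([(133,158),(240,127),(277,243),(165,272)])/8+[255,170]-.5+.5/8
P=back("w1",sq,.042);print("sock",P.mean(0),[np.degrees(np.arctan2(*(P[j]-P[i])[1::-1])).round(1) for i,j in((0,1),(1,2),(2,3),(3,0))],np.linalg.norm(P-np.roll(P,1,0),axis=1))
ce=np.array([[(200,205)]])[0]/8+[255,170]-.44; print("disc",back("w1",ce,.042))
# vise long edges: housing/beam corners in w1c
e=np.array([(318,207),(443,207),(318,360),(437,361)])/2.1+[100,60]; Q=back("w1",e,.044);print("housing",Q.round(4).tolist(),Q.mean(0))
b=cv2.imread("pics/w2.png")[150:250,240:340]; B=cv2.resize(b,None,fx=4,fy=4,interpolation=cv2.INTER_CUBIC)
h=cv2.cvtColor(B,cv2.COLOR_BGR2HSV); m=((h[...,1]<60)).astype(np.uint8)
m2=(m>0)&(h[...,2]>118); m2[:185,:]&=np.zeros_like(m2[:185,:]) if 0 else True
n,l,s,c=cv2.connectedComponentsWithStats(m2.astype(np.uint8))
for i in range(1,n):
    if s[i,4]>300:
        r=cv2.minAreaRect(np.argwhere(l==i)[:,::-1].astype(np.float32)); bx=cv2.boxPoints(r); W=back("w2",bx/4+[240,150]-.37,.078)
        print(s[i],c[i],r,"W",W.round(4).tolist(),W.mean(0),[np.degrees(np.arctan2(*(W[(j+1)%4]-W[j])[1::-1])).round(1) for j in (0,1)])
fl=np.array([(571,148)])-[400,0]; print("flange c",back("w2",fl/4+[240,150],.032))
blk=np.array([(60,45),(273,30),(287,352),(90,367)]); W=back("w2",blk/4+[240,150],.028);print("block",W.round(4).tolist(),W.mean(0))
```

```text
sock [0.46631711 0.12739769 0.042     ] [np.float64(16.7), np.float64(-72.5), np.float64(-164.8), np.float64(104.8)] [0.01244379 0.01126371 0.01274271 0.01184664]
disc [[0.46593273 0.12691572 0.042     ]]
housing [[0.444, 0.157, 0.044], [0.4904, 0.1571, 0.044], [0.4425, 0.0961, 0.044], [0.4897, 0.0958, 0.044]] [0.46666404 0.12649524 0.044     ]
[ 116   94  112   72 3461] [167.23894828 121.03785033] ((164.99676513671875, 122.72208404541016), (57.963531494140625, 115.66838073730469), 73.90918731689453) W [[0.4378, 0.4098, 0.078], [0.4585, 0.4159, 0.078], [0.4616, 0.4053, 0.078], [0.4407, 0.399, 0.078]] [0.44964774 0.40750989 0.078     ] [np.float64(16.5), np.float64(-73.4)]
[147 137  47  22 382] [169.41623037 146.01570681] ((168.3486328125, 144.49542236328125), (14.750526428222656, 48.08287811279297), 73.3007583618164) W [[0.4456, 0.4034, 0.078], [0.4542, 0.4061, 0.078], [0.455, 0.4034, 0.078], [0.4464, 0.4006, 0.078]] [0.45030891 0.4033635  0.078     ] [np.float64(17.3), np.float64(-73.3)]
[ 101  166  153   76 4601] [181.55509672 205.27494023] ((178.85113525390625, 208.3765411376953), (40.05755615234375, 153.2726593017578), 70.63023376464844) W [[0.4373, 0.3895, 0.078], [0.4647, 0.3996, 0.078], [0.4674, 0.3922, 0.078], [0.4397, 0.3819, 0.078]] [0.45227516 0.39078929 0.078     ] [np.float64(20.2), np.float64(-70.2)]
flange c [[0.45128046 0.39087671 0.032     ]]
block [[0.4264, 0.4135, 0.028], [0.4739, 0.417, 0.028], [0.4793, 0.3396, 0.028], [0.432, 0.3355, 0.028]] [0.45289952 0.3763986  0.028     ]
```

Run:
```python
from h import *
o=[180,0,-163]
env.reach([0.452,0.391,0.13],o)
env.move_l([0.452,0.391,0.047],feed=0.1); st("down")
env.grasp(90); s=st("grasp")
p=s["tcp_pos"]; q=[0.452,0.391,0.047]
env.move_l([q[0],q[1],0.095],feed=0.08); st("lift")
shot("wrist","w3")
env.move_l([.466,.127,.13],[180,0,-164],feed=0.25); st("over")
env.move_l([.466,.127,.083],feed=0.1); st("above socket")
shot("wrist","w4"); shot("scene","s4")
a=cv2.imread("pics/w4.png");b=cv2.imread("pics/s4.png")
cv2.imwrite("pics/z4.png",np.hstack([cv2.resize(a[120:400,140:420],(400,400)),cv2.resize(b[140:220,280:380],(500,400),interpolation=cv2.INTER_CUBIC)])[:,:800])
```

```text
down t7.63 p [0.4526 0.3914 0.0477] r [ 1.7998e+02  7.0000e-02 -1.6300e+02] F [0.4 0.  0.1] M [-0.007  0.002 -0.025] w0.0855 g0.0
grasp t8.32 p [0.4522 0.3911 0.0474] r [ 1.7999e+02  3.0000e-02 -1.6300e+02] F [-0.2 -0.6  3.5] M [-0.116  0.152 -0.023] w0.0085 g88.3
lift t9.07 p [0.4518 0.3909 0.0949] r [-1.80e+02 -1.00e-02 -1.63e+02] F [ 0.5 -0.4 -1.6] M [ 0.011 -0.032  0.043] w0.0088 g88.1
over t10.34 p [0.4657 0.1275 0.1298] r [ 1.7998e+02 -2.0000e-02 -1.6398e+02] F [ 0.6 -0.2 -1.3] M [ 0.037 -0.012  0.005] w0.0084 g88.1
above socket t10.96 p [0.466  0.1273 0.083 ] r [ 1.7999e+02 -1.0000e-02 -1.6397e+02] F [-0.4 -1.2 -1.3] M [ 0.013 -0.036  0.021] w0.0087 g88.1
```

View pics/z4.png

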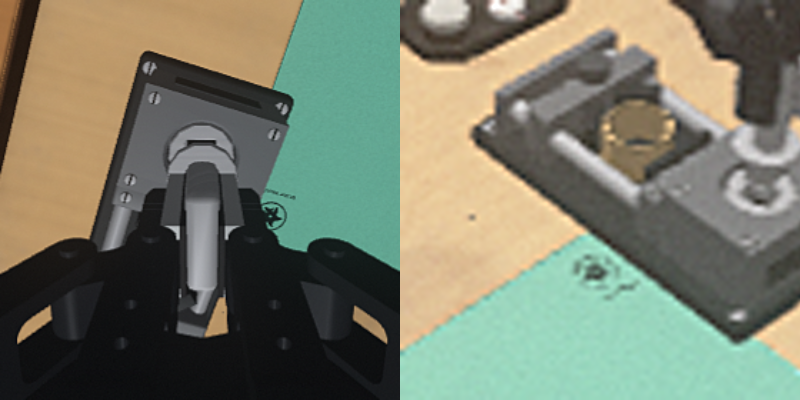

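The picture shows the key held straight over the socket, with the flange nearly concentric with the well. I'll feel it in now.

```bash
cat >> h.py <<'E'
def F(n=4):
    a=[]
    for _ in range(n):
        s=env.sense(); a.append(np.r_[s["force"],s["moment"]]); env.wait(0.02)
    return np.mean(a,0)
E
python3 - <<'E'
from h import *
f0=F(6); print(f0.round(2)); x,y=.466,.127; z=.083
env.move_l([x,y,.079],feed=.05)
z=.079
for i in range(30):
    z-=.001
    env.move_l([x,y,z],feed=.03); f=F(3)-f0
    print(round(z,4),np.round([x,y],4),f.round(2))
    if f[2]>9: break
    if z<=.0665: break
    for k in (0,1):
        if abs(f[k])>2.5:
            d=np.sign(f[k])*.0004
            if k==0:x+=d
            else:y+=d
st()
E
```

```text
[-0.16  0.05 -0.82 -0.01 -0.02  0.  ]
0.078 [0.466 0.127] [-0.04  0.3   0.16  0.02  0.03 -0.01]
0.077 [0.466 0.127] [ 0.36  0.1   0.45  0.02  0.05 -0.01]
0.076 [0.466 0.127] [ 0.06 -0.05 -0.06  0.02  0.02  0.02]
0.075 [0.466 0.127] [ 1.14  0.1  -0.03  0.05 -0.14  0.01]
0.074 [0.466 0.127] [ 1.81  0.67 -0.79  0.1  -0.29 -0.03]
0.073 [0.466 0.127] [ 2.03  0.74 -0.5   0.12 -0.39 -0.01]
0.072 [0.466 0.127] [ 2.39  0.33 -0.93  0.13 -0.51 -0.01]
0.071 [0.466 0.127] [ 3.01  0.45 -0.31  0.17 -0.56 -0.02]
0.07 [0.4664 0.127 ] [ 3.03  0.82 -0.28  0.09 -0.44 -0.04]
0.069 [0.4668 0.127 ] [ 1.08  0.38  0.15  0.05 -0.13 -0.01]
0.068 [0.4668 0.127 ] [ 0.17 -0.12 -0.12  0.03  0.03 -0.  ]
0.067 [0.4668 0.127 ] [-0.21 -0.51  0.38  0.01 -0.01 -0.  ]
0.066 [0.4668 0.127 ] [-0.07 -0.27  3.3  -0.01  0.15 -0.02]
 t15.31 p [0.4671 0.127  0.0663] r [-1.7999e+02  3.0000e-02 -1.6400e+02] F [-0.7 -0.2  2.9] M [-0.011  0.158 -0.012] w0.0086 g88.8
```

```bash
cat > turn.py <<'E'
from h import *
import sys,json
def turn(yaw,x,y,z,step,n,stop):
    L=[]
    for i in range(n):
        yaw-=np.degrees(step)
        env.move_l([x,y,z],[180,0,yaw],feed=.05); f=F(4); s=env.sense(); L.append((yaw,f[5]))
        print("%.1f act %.2f t%.1f"%(yaw,s["tool_rot"][2],s["time"]),f.round(3))
        if f[5]>stop: break
        for k in (0,1):
            if abs(f[k])>5:
                d=np.sign(f[k])*.0002
                if k==0:x+=d
                else:y+=d
    print(x,y); return yaw
E
python3 - <<'E'
from turn import *
env.move_l([.4668,.127,.0668],feed=.03)
turn(-164,.4668,.127,.0668,.05,9,.27)
E
```

```text
-166.9 act -166.79 t15.9 [-0.11  -0.012 -0.361  0.013 -0.053  0.011]
-169.7 act -169.63 t16.2 [ 0.774  0.618 -1.299  0.077 -0.097  0.004]
-172.6 act -172.48 t16.5 [ 0.514  0.259 -1.261  0.034 -0.141  0.055]
-175.5 act -175.35 t16.8 [ 0.752 -0.305 -0.82  -0.017 -0.149  0.135]
-178.3 act -178.21 t17.1 [ 0.838 -0.767 -1.382 -0.113 -0.189  0.107]
-181.2 act 178.92 t17.5 [ 0.885 -0.452 -1.501 -0.179 -0.193  0.177]
-184.1 act 176.06 t17.8 [ 1.    -1.668 -0.63  -0.288 -0.184  0.152]
-186.9 act 173.19 t18.1 [ 0.942 -1.786 -0.968 -0.406 -0.197  0.16 ]
-189.8 act 170.33 t18.4 [ 0.967 -2.28  -0.427 -0.516 -0.177  0.127]
0.4668 0.127
```

Run:
```python
from turn import *
turn(-189.8,.467,.1265,.0668,.05,7,.235)
```

```text
-192.7 act 167.44 t18.7 [ 0.214 -0.702 -0.641 -0.081 -0.044  0.157]
-195.5 act 164.58 t19.0 [-0.154 -0.207  0.324 -0.015  0.018  0.159]
-198.4 act 161.71 t19.4 [-0.15  -0.031  0.072  0.025  0.059  0.146]
-201.3 act 158.84 t19.7 [-0.593  0.311  0.414  0.023  0.125  0.151]
-204.1 act 155.98 t20.0 [-0.886  0.308  0.617  0.017  0.199  0.142]
-207.0 act 153.12 t20.3 [-1.37  -0.515  0.61  -0.039  0.264  0.138]
-209.9 act 150.25 t20.6 [-1.873 -0.167  0.901 -0.121  0.322  0.151]
0.467 0.1265
```

Run:
```python
from turn import *
turn(-209.9,.4667,.1264,.0668,.05,8,.20)
```

```text
-212.8 act 147.34 t20.9 [-0.515 -0.62  -0.217 -0.038  0.137  0.149]
-215.6 act 144.48 t21.3 [-0.605 -0.49  -0.492 -0.106  0.058  0.173]
-218.5 act 141.61 t21.6 [-0.401 -1.226 -0.471 -0.17   0.053  0.165]
-221.4 act 138.75 t21.9 [-0.267 -1.187 -0.136 -0.258  0.052  0.134]
-224.2 act 135.88 t22.2 [-0.748 -1.836  0.012 -0.344  0.11   0.163]
-227.1 act 133.02 t22.5 [-0.849 -2.259  0.276 -0.419  0.189  0.171]
-230.0 act 130.16 t22.8 [-1.257 -2.376  0.527 -0.494  0.198  0.158]
-232.8 act 127.29 t23.2 [-1.754 -2.848  0.903 -0.605  0.286  0.15 ]
0.4667 0.1264
```

Run:
```python
from turn import *
shot("scene","s5")
a=cv2.imread("pics/s4.png");b=cv2.imread("pics/s5.png")
cv2.imwrite("pics/z5.png",np.hstack([cv2.resize(i[140:220,290:370],(400,400),interpolation=cv2.INTER_CUBIC) for i in (a,b)]))
turn(-232.8,.4664,.1258,.0668,.035,5,.20)
```

```text
-234.8 act 125.26 t23.5 [-0.001 -0.261 -0.898 -0.06   0.03   0.19 ]
-236.8 act 123.25 t23.8 [ 0.23   0.644 -0.775  0.127 -0.028  0.188]
-238.8 act 121.24 t24.2 [ 0.16   1.389 -1.472  0.26  -0.063  0.205]
0.4664 0.1258
```

View pics/z5.png

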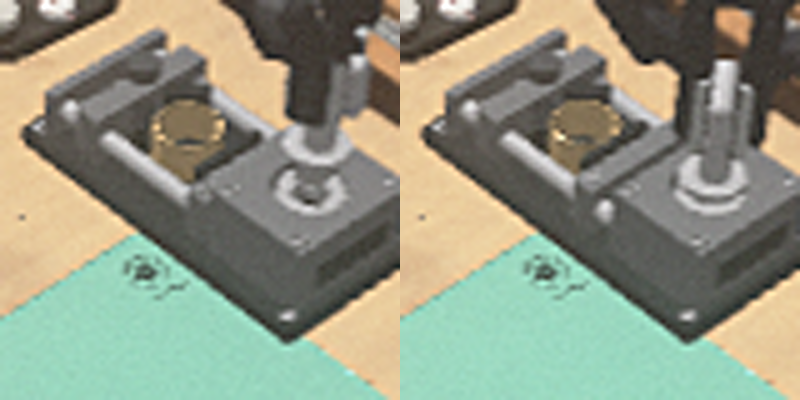

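The jaw has moved out towards the ring and the ring is near the V. The torque is starting to rise, so I'll take finer steps.

Run:
```python
from turn import *
turn(-238.8,.4664,.1261,.0668,.035,3,.245)
```

```text
-240.8 act 119.26 t24.5 [ 0.541  0.666 -1.391  0.064 -0.029  0.22 ]
-242.8 act 117.25 t24.8 [ 0.036  0.396 -1.182  0.015 -0.011  0.226]
-244.8 act 115.25 t25.1 [-0.309 -0.371 -0.145 -0.038  0.055  0.232]
0.4664 0.1261
```

Run:
```python
from turn import *
y=turn(-244.8,.4664,.1261,.0668,.035,1,.3)
# unload the play a little, then draw out
env.move_l([.4664,.1261,.0668],[180,0,y+2.5],feed=.05); print(F(4).round(3))
for z in (.069,.072,.076,.082):
    env.move_l([.4664,.1261,z],feed=.04); print(z,F(3).round(2))
st()
shot("scene","s6")
env.move_l([.4664,.1261,.13],feed=.15)
env.move_l([.452,.391,.13],[180,0,-163],feed=.25); st("over block")
env.move_l([.452,.391,.075],feed=.1)
shot("wrist","w6"); shot("scene","s7")
a=cv2.imread("pics/w6.png");b=cv2.imread("pics/s6.png");c=cv2.imread("pics/s7.png")
f=lambda i:cv2.resize(i,(400,400),interpolation=cv2.INTER_CUBIC)
cv2.imwrite("pics/z6.png",np.hstack([f(b[140:220,290:370]),f(c[200:300,210:310])]))
```

```text
-246.8 act 113.26 t25.4 [-0.318 -0.471 -0.773 -0.099  0.078  0.241]
0.4664 0.1261
[-0.191 -0.74  -0.785 -0.104  0.062  0.207]
0.069 [ 1.39 -0.41 -5.21 -0.13 -0.23  0.13]
0.072 [-0.82 -0.71 -0.8  -0.18  0.15  0.08]
0.076 [-0.16  0.56 -0.96 -0.    0.01  0.01]
0.082 [-0.17  0.22 -0.39 -0.02  0.01  0.  ]
 t26.99 p [0.4666 0.1261 0.0823] r [1.7997e+02 1.0000e-02 1.1569e+02] F [-0.1 -0.5 -1.1] M [0.019 0.045 0.032] w0.0086 g89.0
over block t29.07 p [0.4518 0.3904 0.1296] r [-1.7997e+02 -4.0000e-02 -1.6306e+02] F [-1.1  0.1  0.4] M [-0.057 -0.016  0.033] w0.0088 g89.1
```

View pics/z6.png

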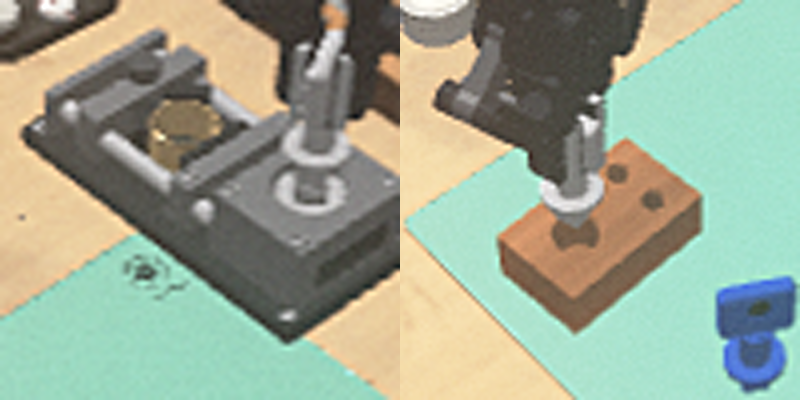

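The ring sits in the V with the jaw against it. The key tip is over the wide hole, at crop (575,215) above the hole at (575,233). Lowering it by feel.

Run:
```python
from h import *
f0=F(5)
z=.075; x,y=.452,.391
while z>.044:
    z-=.004 if z>.051 else .0008
    env.move_l([x,y,z],feed=.05); f=F(3)-f0
    if abs(f[:2]).max()>1.5 or f[2]>1.5: print(round(z,4),f.round(2))
    if f[2]>4 : break
st("placed"); 
env.release(); env.wait(.2); st("rel")
env.move_l([x,y,.13],feed=.12)
env.reach([.43,.36,.19],[180,0,-163]) 
shot("wrist","w8"); shot("scene","s8"); st()
for c in ("wrist","scene"):
  for q in ("square_key","block_hole"): print(c,q,[(np.round(d["position"],4).tolist(),round(d["score"],2)) for d in env.landmark_of(c,q)[:3]])
c=cv2.imread("pics/s8.png");f=lambda i:cv2.resize(i,(400,400),interpolation=cv2.INTER_CUBIC)
cv2.imwrite("pics/z8.png",np.hstack([f(c[140:220,290:370]),f(c[200:300,210:310])]))
```

```text
0.047 [-1.72 -1.07  4.39 -0.18  0.2  -0.03]
placed t33.26 p [0.4521 0.3911 0.0474] r [ 1.80e+02  2.00e-02 -1.63e+02] F [-0.5 -0.1  4. ] M [-0.153  0.207 -0.016] w0.0087 g89.7
rel t34.18 p [0.452 0.391 0.047] r [ 180.    0. -163.] F [ 0.4 -0.8  0.2] M [ 0.018  0.041 -0.015] w0.0853 g0.0
 t35.51 p [0.4293 0.3596 0.1884] r [-1.7997e+02 -1.4000e-01 -1.6300e+02] F [ 0.8  0.8 -0.5] M [-0.007  0.045 -0.009] w0.0854 g0.0
wrist square_key [([0.5017, 0.4916, -0.0001], 0.8), ([0.4533, 0.3908, 0.0096], 0.71), ([0.3551, 0.3754, 0.0066], 0.61)]
wrist block_hole [([0.4516, 0.392, 0.0283], 0.74), ([0.6373, 0.427, -0.0011], 0.33)]
scene square_key [([0.4503, 0.3876, 0.0131], 0.93), ([0.5098, 0.4891, -0.0013], 0.9), ([0.3537, 0.3749, 0.0048], 0.63)]
scene block_hole [([0.4467, 0.3906, 0.0286], 0.92)]
```

View pics/z8.png

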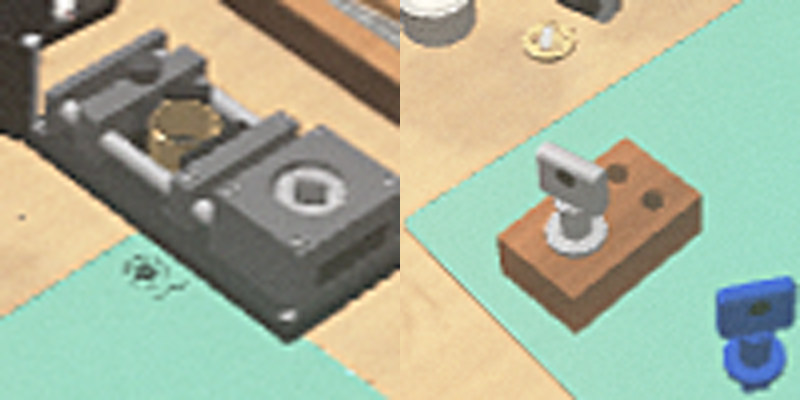

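The key stands upright with its flange on the block. The jaw holds the ring in the V, and the other things haven't moved.

```bash
python3 -c "
from station import env
print(env.hand_in())"
```

```text
the job is handed in; nothing more can be done
None
```

The job is handed in: the key is back upright and fully down in its block, and the jaw holds the ring at an estimated 11–16 N, judged from turning torque (snug is 8–20 N), with no verdict returned.

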